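# Tighten the castle nut to the cotter hole

### The job

Two circuit-board holders stand on the bench, each held down by a castle nut; one already has its cotter pin through, the other has no pin and its nut is only finger tight. Tighten the unpinned nut (clockwise seen from above) until the next slot that comes round lines up with the cotter hole through the stud, without turning it past the hole, then let go so that the pin could be put in. Do not bump the pinned holder.

Things in the scene. Friction and masses are not known exactly. Their poses are not given: they have to be found in the camera images.
- nut_grip (a point): Castle nut to tighten: light-metal hexagon, 46 mm across flats, plain for its lower 24 mm, then a 10 mm crown of six teeth and six dark 9 mm slots, one over each flat. Point: on the axis, half-way up the plain part, 60 mm above the table. z up; x turns with the nut and points out through a slot and square to its flat. Below the nut: a 44 mm wide boss, 36 high, on a blue plate 12 mm high.
- cotter_hole (a point): Middle of the cotter hole in the dark 27 mm stud that stands 4 mm out of the unpinned nut; on the nut's axis, 77 mm above the table. x lies along the hole (a yellow line on the stud's end shows it) towards this holder's green board; z up. Fixed. On this side lie a flat arm (under 25 mm high) and, from 80 mm off the axis, the board (under 50 mm high).
- castle_nut (a joint): Angle of the unpinned nut, rad, growing as it is tightened (clockwise from above). At 0 a slot is in line with the hole but the nut is loose; it starts 0.2 to 0.6 beyond that. At 1.047 (60 degrees) the next slot is in line and the nut is tight. Turning takes about 0.13 N m at first, 0.18 N m at the end; it stays where it is left.
- pinned_holder: The finished holder, of the same shape, its nut in line and a copper-coloured cotter pin through it: leave it alone. Fixed to the bench. Origin on its nut's axis at table height, x towards its green board; it reaches 170 mm along +x, 60 mm along -x, 55 mm to either side, 86 mm up.

How it is judged:
By the outcome, as a careful person would: the job done as asked, in the order asked, and still so for the second after the job is handed in, with the robot touching nothing.
It also fails if it takes over 29 s, if anything falls off the work surface, if the arm or the gripper's body presses on something with over 40 N, if the wrist force passes 120 N, or if a joint passes its speed limit or range.

### The arm

A 6-joint arm with a two-finger parallel gripper is mounted at the origin on the work surface. World frame = base frame: x ahead of the robot, y to its left, z up, the work surface at z = 0. Lengths are in m, angles in rad, forces in N, time in s.
With the tool pointing down it reaches from about 0.25 to 0.775 m from the base axis. Payload 4 kg.
Tool frame: the origin (TCP) lies on the centre line of the jaws, within the pads' length; the fingertips stand 8 mm ahead of it and the grasp point (between the pads) lies 11 mm behind it; z points along the fingers, y is the direction in which the jaws open and shut (so a half turn about z gives the same grasp; the last joint's range is limited). The gripper opens to 94 mm and grips with 3 to 60 N. Pads are 16 mm wide; open, the fingers measure 119 mm over their backs; the gripper's body (75 mm by 177 mm) begins 78 mm behind the grasp point.
Start: joints at [-1.229, 0.087, 1.371, -0, 1.684, -0.103], TCP at [0.237, -0.497, 0.214] pointing down, gripper open.
Joint ranges: [-3.1, 3.1], [-0.76, 2.03], [0.27, 2.55], [-1.08, 4.22], [0.17, 2.65], [-2.57, 2.57]. Speed limits (rad/s): [2.79, 2.79, 3.14, 3.14, 3.14, 3.14].

### API

Orientations are given as [roll, pitch, yaw] about the fixed x, y, z axes, in that order (R = Rz(yaw) Ry(pitch) Rx(roll)).
In Python, from bench import robot, cams, close_job gives the robot as it stands.
- The arm moves only by the tool arm_command, never from a script. Its argument "plan" is one flat list of numbers, 7 for each row, row after row: the shift along the tool's x, y, z in cm, then the turn, a rotation vector about the tool's x, y, z in degrees, then the closure, from 0 (fully open) to 1 (shut). A call has 1 to 8 rows; each row shifts and turns the commanded pose from where the row before left it, along the tool's axes as they then stand; what a row does not reach is not made up. A row lasts 1/8 s, in which the tool goes at most 62.5 mm and 10.7 degrees, less where a joint would pass 70% of its speed; a pose out of reach is approached as far as the arm can. A call with a gripper value outside its range is refused whole. The fingers move at their own pace and stop on an object; the grip force is fixed at half the most. Time passes only in rows, so rows that do not move let the fingers close. It gives the time, the measured TCP pose, the force and the opening at its end, in the units of the state.
- robot.get_obs(): the state, without advancing time (a new reading comes with each control period).
- cams.snapshot(name): name is "side" or "top"; returns a dict with "pixels" (420x560x3 uint8, red, green, blue), "fov_y" (degrees; the focal length in pixels is half the picture's height over the tangent of half this angle, whatever the lens; pixels are square), "cx", "cy" (the principal point, pixels), "camera_from_world" (4x4, takes a point from world to camera coordinates). Camera axes: x right, y up, looking along -z (the intrinsics and any distortion apply to the point x, -y, -z); pixel columns grow to the right and rows downward; lengths in m; the calibration is good to about 2 mm. A picture is of the moment at which its call begins. There is no depth.
- close_job(): hands the job in, once; it reports no verdict.
The state is a dict: "time": time; "joint_positions": joint angles; "qvel": joint speeds; "joint_torque": joint torques, N m; "tool_pos": TCP position; "ee_rot": TCP orientation; "wrist_force": force on the tool from outside, world axes, zero at the start; "wrist_torque": the same for the moment, N m; "width": finger opening in m.
Only numpy, scipy, OpenCV 4.12 (cv2) and the standard library are available. Lean on these libraries where they do the work, as an engineer would, in place of code of your own. Each camera call takes 0.05 s, during which the arm holds its last target.

## Working session

There is one attempt and no reset: what is moved stays moved. The work goes in short steps, Python scripts to look and compute and a tool call to move; the robot and the scene stay as the last step left them, time stands still between calls to the robot, and variables do not carry over. Pictures are saved under pics/ and viewed, and the job is handed in when it is done.

Besides the shell and the picture viewer there is one more tool, called after "Emit:" in YAML: its name, and indented under it one key for each argument. arm_command: Moves the arm, as the interface text tells. Its arguments: {"type":"object","properties":{"plan":{"type":"array","items":{"type":"number"}}},"required":["plan"]}

```bash
mkdir -p pics; ls; python3 - <<'E'
from bench import robot,cams
import cv2,pickle
o=robot.get_obs();print(o)
for n in("top","side"):
    s=cams.snapshot(n);pickle.dump(s,open(n+'.pkl','wb'))
    cv2.imwrite(f'pics/{n}0.png',s['pixels'][:,:,::-1])
    print(n,{k:v for k,v in s.items() if k!='pixels'})
E
```

```text
pics
{'time': 0.0, 'joint_positions': array([-1.22908260e+00,  8.79183482e-02,  1.37226079e+00, -5.07849962e-05,
        1.68358292e+00, -1.03096285e-01]), 'qvel': array([ 0.00052818, -0.00114824,  0.0010437 , -0.00082917, -0.00041577,
        0.00020322]), 'joint_torque': array([ 1.15362087e-03, -3.40173805e+01, -3.02429545e+01,  7.17543438e-02,
        3.28871305e-02, -1.82143967e-04]), 'tool_pos': array([ 0.23645895, -0.4959818 ,  0.21232087]), 'ee_rot': array([-3.13942957e+00, -1.73055558e-04,  4.44804168e-01]), 'wrist_force': array([-0.05950909,  0.56150649,  1.07393814]), 'wrist_torque': array([ 0.05365233, -0.03622163,  0.03792675]), 'width': 0.09404674348814682}
top {'fov_y': 56.55902073035742, 'cx': 278.2488991294203, 'cy': 211.08010197501667, 'camera_from_world': array([[ 0.00785116, -0.99984313,  0.01587684, -0.00772359],
       [ 0.99428229,  0.00949643,  0.10636046, -0.5434905 ],
       [-0.10649455,  0.01495101,  0.99420087, -0.67630638],
       [ 0.        ,  0.        ,  0.        ,  1.        ]])}
side {'fov_y': 55.730652837218294, 'cx': 276.3196195758338, 'cy': 206.46535262412712, 'camera_from_world': array([[-0.99573011, -0.09229715, -0.00167072,  0.52521749],
       [ 0.06753187, -0.74065519,  0.66848286, -0.08364584],
       [-0.06293649,  0.66551568,  0.74372567, -0.7391508 ],
       [ 0.        ,  0.        ,  0.        ,  1.        ]])}
```

View pics/top0.png

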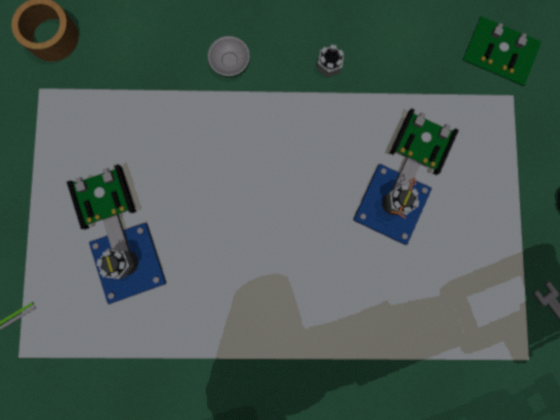

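View pics/side0.png

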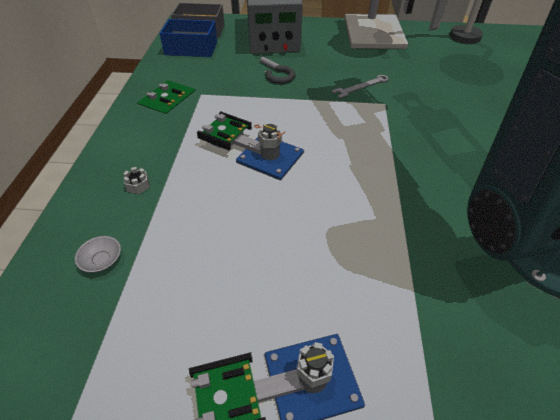

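```bash
cat >h.py <<'E'
import numpy as np,cv2
def intr(s):
    f=210/np.tan(np.radians(s['fov_y']/2)); return f
def proj(s,P):
    P=np.atleast_2d(P);T=s['camera_from_world'];c=P@T[:3,:3].T+T[:3,3]
    f=intr(s);return np.c_[s['cx']+f*c[:,0]/-c[:,2], s['cy']-f*c[:,1]/-c[:,2]]
def ray(s,uv,z):
    uv=np.atleast_2d(uv).astype(float);T=s['camera_from_world'];f=intr(s)
    d=np.c_[(uv[:,0]-s['cx'])/f,-(uv[:,1]-s['cy'])/f,-np.ones(len(uv))]@T[:3,:3]
    o=-T[:3,:3].T@T[:3,3]
    return o+d*((z-o[2])/d[:,2])[:,None]
def crop(s,c,r,k,name):
    x,y=c;p=s['pixels'][y-r:y+r,x-r:x+r,::-1]
    cv2.imwrite(name,cv2.convertScaleAbs(cv2.resize(p,None,fx=k,fy=k,interpolation=cv2.INTER_CUBIC),alpha=1.3))
E
python3 - <<'E'
from h import *
import pickle
t=pickle.load(open('top.pkl','rb'));s=pickle.load(open('side.pkl','rb'))
crop(t,(115,263),30,10,'pics/t1.png');crop(s,(316,362),40,10,'pics/s1.png') if 0 else crop(s,(316,366),35,8,'pics/s1.png')
for n,im in(('t',t),('s',s)):
    h=cv2.cvtColor(im['pixels'],cv2.COLOR_RGB2HSV)
    m=cv2.inRange(h,(22,120,60),(38,255,255))
    nn,l,st,ce=cv2.connectedComponentsWithStats(m)
    for i in range(1,nn):
        if st[i,4]>=5: 
            ys,xs=np.nonzero(l==i);w=ray(im,np.c_[xs,ys],.086);
            ctr=w.mean(0);u,sv,vt=np.linalg.svd((w-ctr)[:,:2]);
            print(n,ce[i].round(1),st[i,4],ctr.round(4),vt[0].round(3),np.degrees(np.arctan2(vt[0,1],vt[0,0])).round(1))
E
```

```text
t [482.8  58. ] 19 [ 0.81   -0.3576  0.086 ] [-0.979  0.206] 168.1
t [489.6  61.1] 17 [ 0.8045 -0.3693  0.086 ] [-0.996 -0.093] -174.6
t [504.4  67.1] 17 [ 0.7939 -0.3949  0.086 ] [-0.939  0.343] 159.9
t [511.4  70.1] 16 [ 0.7886 -0.407   0.086 ] [-0.938  0.346] 159.7
t [402.2 150. ] 21 [ 0.6438 -0.2117  0.086 ] [-0.811  0.585] 144.2
t [409.7 153.3] 15 [ 0.6381 -0.2244  0.086 ] [-0.98   0.197] 168.7
t [424.9 160.3] 16 [ 0.6263 -0.2499  0.086 ] [-0.845  0.534] 147.7
t [432.5 163.8] 18 [ 0.6205 -0.2627  0.086 ] [-0.993  0.115] 173.4
t [406.6 197.9] 47 [ 0.5618 -0.2169  0.086 ] [-0.911  0.413] 155.6
t [121.5 208.2] 20 [0.5397 0.2567 0.086 ] [0.668 0.744] 48.1
t [113.5 211.2] 18 [0.5346 0.2696 0.086 ] [-0.992 -0.128] -172.7
t [ 97.1 217. ] 20 [0.5249 0.2959 0.086 ] [-0.843 -0.538] -147.4
t [ 88.8 219.9] 19 [0.5198 0.3091 0.086 ] [-0.818 -0.575] -144.9
t [109.1 264.1] 51 [0.4482 0.2721 0.086 ] [-0.935 -0.354] -159.3
s [269.3 126.9] 15 [ 0.5625 -0.215   0.086 ] [-0.903  0.43 ] 154.5
s [239.6 128.7] 7 [ 0.6251 -0.2029  0.086 ] [ 0.077 -0.997] -85.6
s [315.9 357.1] 64 [0.4498 0.2729 0.086 ] [0.942 0.336] 19.6
s [243.6 367.4] 7 [0.5425 0.2949 0.086 ] [-0.525  0.851] 121.7
s [246.8 364.7] 6 [0.5388 0.291  0.086 ] [-0.899  0.438] 154.0
s [249.6 375.4] 5 [0.5333 0.3041 0.086 ] [-0.49   0.872] 119.3
s [252.1 398.5] 16 [0.5265 0.3312 0.086 ] [-0.825 -0.565] -145.6
s [253.  411.4] 9 [0.5235 0.3456 0.086 ] [ 0.269 -0.963] -74.4
s [256.9 410.4] 8 [0.519 0.344 0.086] [ 0.379 -0.926] -67.7
```

View pics/t1.png

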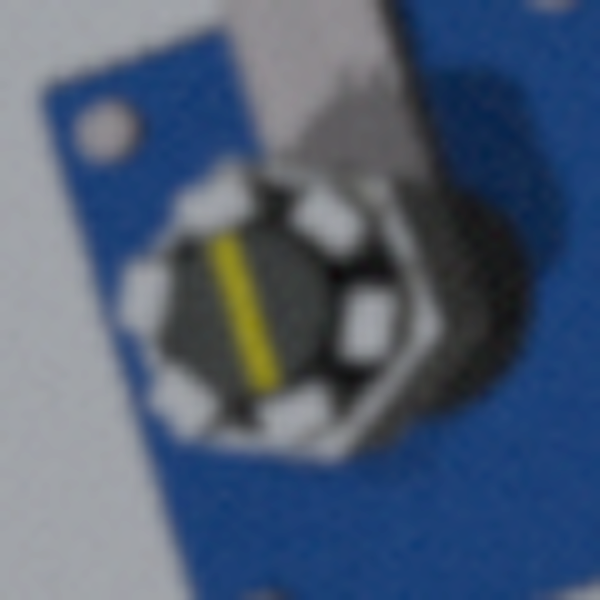

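View pics/s1.png

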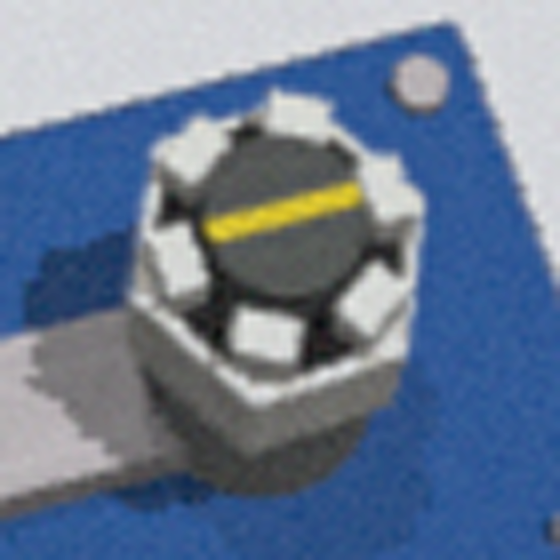

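```bash
cat >>h.py <<'E'
def rect(s,c,z,half=.035,n=350):
    # rows: image right = +x world, up=+y
    g=np.linspace(-half,half,n);X,Y=np.meshgrid(g+c[0],-g+c[1])
    uv=proj(s,np.c_[X.ravel(),Y.ravel(),np.full(X.size,z)]).astype(np.float32)
    return cv2.remap(s['pixels'],uv[:,0].reshape(n,n),uv[:,1].reshape(n,n),cv2.INTER_CUBIC)
E
python3 - <<'E'
from h import *
import pickle
ims=[]
for n,c in(('top',(.4482,.2721)),('side',(.4498,.2729))):
    s=pickle.load(open(n+'.pkl','rb'))
    r=rect(s,c,.082)
    ims.append(cv2.convertScaleAbs(r[:,:,::-1],alpha=1.3))
    g=cv2.cvtColor(r,cv2.COLOR_RGB2GRAY)
    Y,X=np.mgrid[:350,:350];x=(X-174.5)*.0002;y=-(Y-174.5)*.0002
    rad=np.hypot(x,y);th=np.degrees(np.arctan2(y,x))
    # mean brightness by angle in ring
    for r0,r1 in((.0155,.021),):
        k=(rad>r0)&(rad<r1);b=np.zeros(72)
        for i in range(72):
            b[i]=g[k&(((th+180)//5).astype(int)==i)].mean()
        print(n,b.astype(int).tolist())
        a=np.radians(th[k]);v=g[k].astype(float)
        ph=np.angle(np.sum((v-v.mean())*np.exp(-6j*a)));print('bright phase deg',(-np.degrees(ph)/6)%60)
ims=np.hstack(ims);cv2.imwrite('pics/rect.png',ims)
E
```

```text
top [77, 97, 115, 119, 119, 118, 115, 102, 73, 44, 26, 20, 34, 70, 103, 117, 120, 118, 116, 104, 72, 38, 18, 20, 42, 74, 101, 113, 115, 115, 114, 101, 70, 42, 31, 36, 55, 86, 108, 116, 118, 117, 113, 100, 81, 67, 66, 68, 81, 103, 117, 119, 119, 117, 112, 98, 81, 76, 77, 78, 87, 105, 117, 119, 119, 120, 115, 95, 74, 70, 70, 68]
bright phase deg 23.732335668385755
side [89, 130, 162, 162, 162, 162, 163, 144, 110, 97, 100, 100, 116, 142, 163, 165, 166, 164, 165, 137, 102, 77, 75, 93, 106, 141, 165, 164, 163, 164, 166, 147, 94, 75, 64, 54, 57, 110, 162, 161, 163, 163, 162, 155, 106, 62, 29, 29, 40, 105, 158, 165, 163, 162, 163, 143, 75, 32, 22, 37, 69, 120, 163, 164, 162, 162, 161, 144, 76, 48, 63, 82]
bright phase deg 23.432355100999043
```

View pics/rect.png

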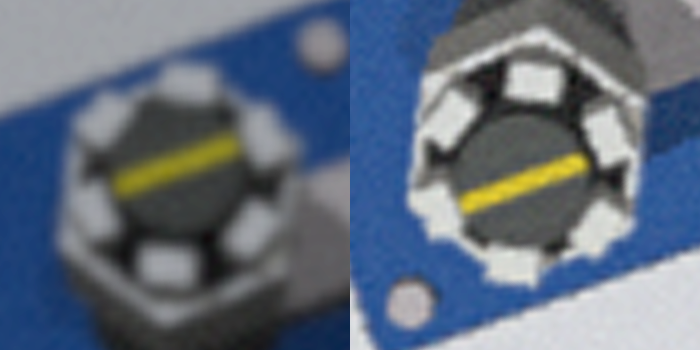

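```bash
python3 - <<'E'
from h import *
import pickle
S={n:pickle.load(open(n+'.pkl','rb')) for n in('top','side')}
for n,c in(('top',(.4482,.2721)),('side',(.4498,.2729))):
    s=S[n]
    for z in(.086,.082):
        r=rect(s,c,z)
        h=cv2.cvtColor(r,cv2.COLOR_RGB2HSV).copy()
        m=cv2.inRange(h,(20,110,60),(38,255,255)) if z==.086 else cv2.inRange(h,(0,0,100 if n=='top' else 140),(180,50,255))
        m=cv2.morphologyEx(m,cv2.MORPH_OPEN,np.ones((5,5)))
        cs,_=cv2.findContours(m,0,2)
        for k in cs:
            if cv2.contourArea(k)<150: continue
            (px,py),wh,a=cv2.minAreaRect(k);M=cv2.moments(k)
            x=(M['m10']/M['m00']-174.5)*.2;y=-(M['m01']/M['m00']-174.5)*.2
            L=cv2.fitEllipse(k) if z==.086 else None
            ang=.5*np.arctan2(-2*M['mu11'],M['mu20']-M['mu02'])
            print(n,z,'area',cv2.contourArea(k),'c mm',round(x,2),round(y,2),'polar',round(np.degrees(np.arctan2(y,x)),1),round(np.hypot(x,y),1),'axis',round(np.degrees(ang),1))
    # blue plate & board direction
    h=cv2.cvtColor(s['pixels'],cv2.COLOR_RGB2HSV)
    m=cv2.inRange(h,(105,120,50),(125,255,255))
    cs,_=cv2.findContours(m,0,2)
    for k in cs:
        if cv2.contourArea(k)>1500:
            w=ray(s,cv2.convexHull(k)[:,0],.012)[:,:2]
            rr=cv2.minAreaRect((w*1000).astype(np.float32));print(n,'plate',rr)
E
```

```text
top 0.086 area 3277.5 c mm 0.3 0.18 polar 31.0 0.4 axis 19.9
top 0.082 area 322.5 c mm -1.62 -27.47 polar -93.4 27.5 axis -2.7
top 0.082 area 1293.5 c mm -1.59 -18.34 polar -95.0 18.4 axis -7.3
top 0.082 area 1377.5 c mm 15.93 -10.89 polar -34.4 19.3 axis 46.7
top 0.082 area 1311.5 c mm 31.9 -2.44 polar -4.4 32.0 axis -68.7
top 0.082 area 2505.5 c mm -18.16 -7.78 polar -156.8 19.8 axis 87.3
top 0.082 area 1768.5 c mm 18.12 7.82 polar 23.4 19.7 axis -53.9
top 0.082 area 1661.0 c mm -14.01 11.28 polar 141.2 18.0 axis 41.2
top 0.082 area 1608.5 c mm 2.68 18.3 polar 81.7 18.5 axis -3.7
top 0.082 area 939.5 c mm 29.52 26.72 polar 42.2 39.8 axis -8.6
top 0.082 area 17356.0 c mm -14.38 27.38 polar 117.7 30.9 axis 11.4
top plate ((449.226318359375, 270.6619873046875), (116.60538482666016, 107.89362335205078), 20.05280876159668)
top plate ((561.7925415039062, -215.59695434570312), (107.31629180908203, 117.31363677978516), 65.05977630615234)
side 0.086 area 2721.5 c mm 0.18 0.1 polar 28.2 0.2 axis 19.9
side 0.082 area 645.0 c mm -33.46 -30.84 polar -137.3 45.5 axis -78.6
side 0.082 area 766.0 
[... 310 characters left out ...]
.1 axis -52.5
side 0.082 area 1719.5 c mm 17.58 6.29 polar 19.7 18.7 axis -59.7
side 0.082 area 1718.0 c mm -16.04 10.39 polar 147.1 19.1 axis 45.2
side 0.082 area 417.5 c mm -18.28 18.06 polar 135.3 25.7 axis 50.9
side 0.082 area 1360.5 c mm 1.9 18.53 polar 84.2 18.6 axis -5.9
side 0.082 area 308.5 c mm 15.34 19.58 polar 51.9 24.9 axis -38.6
side 0.082 area 394.5 c mm -8.1 23.76 polar 108.8 25.1 axis 23.6
side 0.082 area 467.5 c mm 3.72 26.94 polar 82.1 27.2 axis -14.7
side plate ((449.5481872558594, 274.7327880859375), (117.59928131103516, 108.44674682617188), 20.01671600341797)
side plate ((891.1275634765625, -773.7894287109375), (196.25857543945312, 263.8371887207031), 5.067875385284424)
```

Emit:
arm_command:
  plan: [3.7, -4.3, 0, 0, 0, 0, 0, 3.7, -4.3, 0, 0, 0, 0, 0, 3.7, -4.3, 0, 0, 0, 0, 0, 3.7, -4.3, 0, 0, 0, 0, 0, 3.7, -4.3, 0, 0, 0, 0, 0, 3.7, -4.3, 0, 0, 0, 0, 0, 3.7, -4.3, 0, 0, 0, 0, 0, 3.7, -4.3, 0, 0, 0, 0, 0]

```text
time: 1.1
tool_pos: [0.3557, -0.0568, 0.2132]
ee_rot: [3.141, -0.0, 0.444]
wrist_force: [0.8, -0.1, 0.5]
width: 0.0939
```

Emit:
arm_command:
  plan: [3.7, -4.3, 0, 0, 0, 0, 0, 3.7, -4.3, 0, 0, 0, 0, 0, 3.7, -4.3, 0, 0, 0, 0, 0, 3.7, -4.3, 0, 0, 0, 0, 0, 3.7, -4.3, 0, 0, 0, 0, 0, 3.7, -4.3, 0, 0, 0, 0, 0, 0, 0, 0, 0, 0, -9.6, 0, 0, 0, 0, 0, 0, -9.6, 0]

```text
time: 2.1
tool_pos: [0.4448, 0.2706, 0.2122]
ee_rot: [-3.141, 0.002, 0.787]
wrist_force: [0.2, -0.4, -1.2]
width: 0.0941
```

Emit:
arm_command:
  plan: [0, 0, 0, 0, 0, -9.6, 0, 0, 0, 0, 0, 0, -9.6, 0, 0, 0, 0, 0, 0, -9.6, 0, 0, 0, 0, 0, 0, -9.7, 0, 0, 0, 0, 0, 0, 0, 0, 0, 0, 0, 0, 0, 0, 0]

```text
time: 2.85
tool_pos: [0.4451, 0.2697, 0.2131]
ee_rot: [-3.141, 0.0, 1.449]
wrist_force: [0.6, 0.1, -1.1]
width: 0.0941
```

Emit:
arm_command:
  plan: [0.35, 0.37, 3, 0, 0, 0, 0, 0, 0, 4, 0, 0, 0, 0, 0, 0, 3, 0, 0, 0, 0, 0, 0, 0, 0, 0, 0, 0, 0, 0, 0, 0, 0, 0, 0]

```text
time: 3.48
tool_pos: [0.45, 0.2732, 0.1148]
ee_rot: [3.14, -0.001, 1.451]
wrist_force: [-0.2, -0.2, 0.3]
width: 0.0939
```

```bash
python3 - <<'E'
from bench import robot,cams
from h import *
import pickle
o=robot.get_obs();print(o['tool_pos'],o['ee_rot'])
for n,c in(('top',(115,240)),('side',(316,350))):
    s=cams.snapshot(n);pickle.dump(s,open(n+'1.pkl','wb'))
    a,b=[60,60] if n=='top' else [69,60]
    crop(s,c,a,5,f'pics/{n}_d1.png')
    p=o['tool_pos'];print(n,proj(s,p),proj(s,[p[0],p[1],p[2]-.008]),proj(s,[.4492,.2727,.086]))
E
python3 -c "
import cv2,numpy as np
a=cv2.imread('pics/top_d1.png');b=cv2.imread('pics/side_d1.png')
b=cv2.resize(b,(400,400));a=cv2.resize(a,(400,400));cv2.imwrite('pics/d1.png',np.hstack([a,b]))"
```

```text
[0.45003881 0.27317863 0.11483015] [ 3.13985744e+00 -1.01726356e-03  1.45116196e+00]
top [[100.78291506 263.39643971]] [[103.00124102 263.25967681]] [[108.78473467 263.44220786]]
side [[317.36421876 348.44705823]] [[316.89229043 350.97446628]] [[316.36313873 356.98134886]]
```

View pics/d1.png

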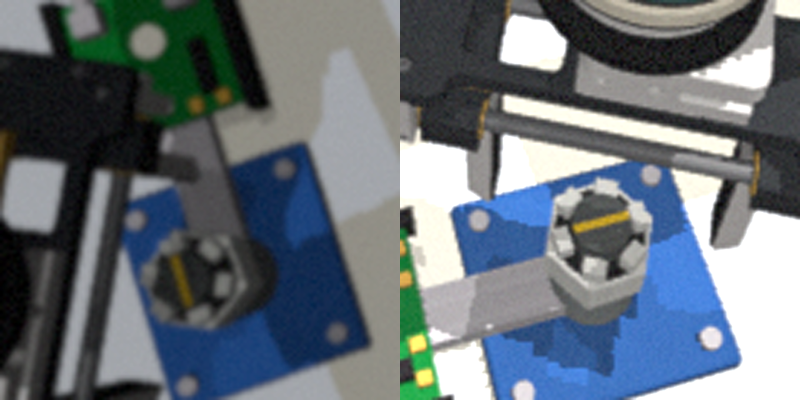

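Emit:
arm_command:
  plan: [-0.03, -0.05, 3.5, 0, 0, 0, 0, 0, 0, 3, 0, 0, 0, 0, 0, 0, 0, 0, 0, 0, 0, 0, 0, 0, 0, 0, 0, 0.4]

```text
time: 4.08
tool_pos: [0.4501, 0.2732, 0.0505]
ee_rot: [3.139, -0.002, 1.452]
wrist_force: [-0.2, -0.4, 0.5]
width: 0.0872
```

Emit:
arm_command:
  plan: [0, 0, 0, 0, 0, 0, 0.45, 0, 0, 0, 0, 0, 0, 0.5, 0, 0, 0, 0, 0, 0, 0.6, 0, 0, 0, 0, 0, 0, 1, 0, 0, 0, 0, 0, 0, 1]

```text
time: 4.7
tool_pos: [0.4494, 0.2725, 0.0486]
ee_rot: [3.14, -0.0, 1.452]
wrist_force: [1.3, 0.1, 0.5]
width: 0.0454
```

```bash
cat >look.py <<'E'
import sys
from bench import robot,cams
from h import *
import pickle
k=sys.argv[1]
o=robot.get_obs();print(o['time'],o['tool_pos'],np.degrees(o['ee_rot'][2]),o['wrist_force'],o['wrist_torque'],o['width'],np.degrees(o['joint_positions'][5]))
L=[]
s=cams.snapshot('side');pickle.dump(s,open(f'side{k}.pkl','wb'))
crop(s,(316,362),40,5,f'pics/c{k}.png')
a=cv2.imread(f'pics/c{k}.png');r=cv2.resize(cv2.convertScaleAbs(rect(s,(.4498,.2729),.082)[:,:,::-1],alpha=1.3),(400,400))
cv2.imwrite(f'pics/c{k}.png',np.hstack([a,r]))
E
python3 look.py 2
```

```text
4.7 [0.44937668 0.27253551 0.04859365] 83.1952011350353 [1.33713695 0.08303435 0.53007572] [-0.06170635 -0.26089719  0.10691501] 0.04541394080862128 31.891762192714875
```

View pics/c2.png

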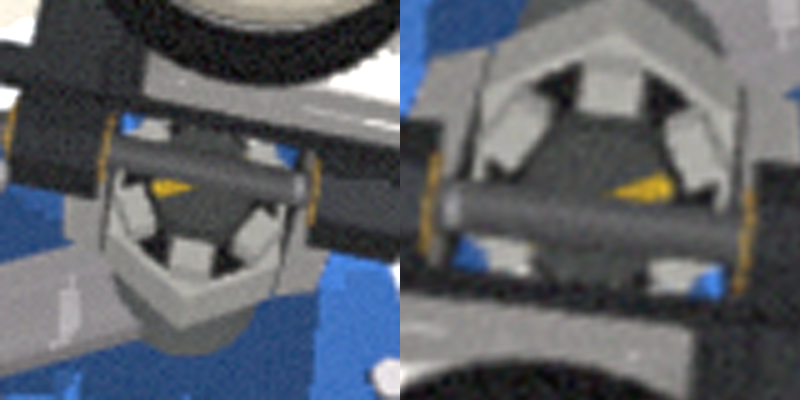

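Emit:
arm_command:
  plan: [0, 0, 0, 0, 0, 5, 1, 0, 0, 0, 0, 0, 5, 1, 0, 0, 0, 0, 0, 5, 1, 0, 0, 0, 0, 0, 5, 1, 0, 0, 0, 0, 0, 5, 1, 0, 0, 0, 0, 0, 4, 1, 0, 0, 0, 0, 0, 0, 1, 0, 0, 0, 0, 0, 0, 1]

```text
time: 5.75
tool_pos: [0.4493, 0.2725, 0.0486]
ee_rot: [3.141, -0.001, 0.946]
wrist_force: [3.7, -0.9, -0.1]
width: 0.0456
```

```bash
python3 look.py 3
```

```text
5.75 [0.44934921 0.27253629 0.0486148 ] 54.21918445906783 [ 3.68778667 -0.92134564 -0.07905145] [-0.03302782 -0.44800815 -0.05467124] 0.04556230251621912 60.86073486947564
```

View pics/c3.png

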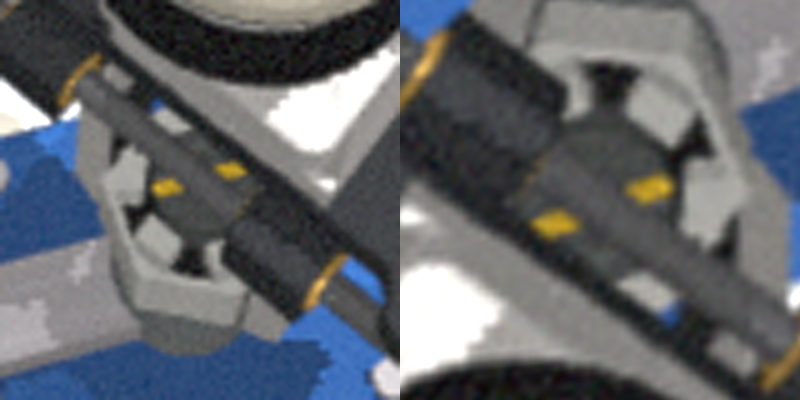

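Emit:
arm_command:
  plan: [0, 0, 0, 0, 0, 2, 1, 0, 0, 0, 0, 0, 1.5, 1, 0, 0, 0, 0, 0, 0, 1, 0, 0, 0, 0, 0, 0, 1]

```text
time: 6.3
tool_pos: [0.4493, 0.2726, 0.0486]
ee_rot: [3.141, -0.001, 0.884]
wrist_force: [5.6, -0.1, -1.6]
width: 0.0455
```

Emit:
arm_command:
  plan: [0, 0, 0, 0, 0, 0, 0.6, 0, 0, 0, 0, 0, 0, 0.3, 0, 0, 0, 0, 0, 0, 0, 0, 0, 0, 0, 0, 0, 0, 0, 0, -4, 0, 0, 0, 0, 0, 0, -5, 0, 0, 0, 0, 0, 0, -5, 0, 0, 0, 0, 0, 0, 0, 0, 0, 0, 0]

```text
time: 7.3
tool_pos: [0.4509, 0.2739, 0.194]
ee_rot: [3.137, -0.009, 0.885]
wrist_force: [-0.0, 0.5, 1.0]
width: 0.0942
```

```bash
python3 look.py 4; python3 - <<'E'
from bench import cams
from h import *
import pickle
t=cams.snapshot('top');pickle.dump(t,open('top4.pkl','wb'))
r=cv2.resize(cv2.convertScaleAbs(rect(t,(.4482,.2721),.082)[:,:,::-1],alpha=1.3),(400,400))
a=cv2.imread('pics/c4.png');cv2.imwrite('pics/c4b.png',np.hstack([r,a[:,400:]]))
E
```

```text
7.3 [0.4509102  0.27388457 0.19403813] 50.70354902691365 [-0.04726186  0.52646815  1.04922271] [ 0.01695143 -0.03188972 -0.0101954 ] 0.0942366029400898 64.404647756798
```

View pics/c4b.png

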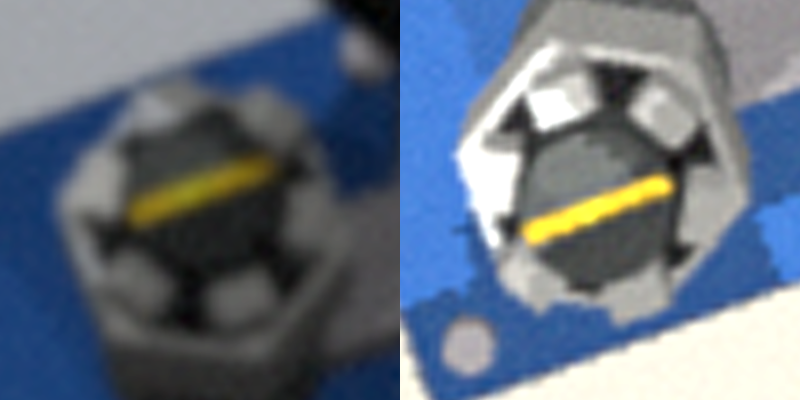

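```bash
cat >meas.py <<'E'
from h import *
import pickle,sys
def meas(n,f):
    s=pickle.load(open(f,'rb'));c=(.4484,.2723) if n=='top' else (.44995,.2730)
    out=[]
    for z in(.082,.080,.078):
        # recenter so axis matches at height z: same world xy per camera offset
        r=rect(s,c,z);g=cv2.cvtColor(r,cv2.COLOR_RGB2GRAY).astype(np.float32)
        pol=cv2.warpPolar(g,(175,720),(174.5,174.5),175,cv2.WARP_POLAR_LINEAR)
        b=pol[:,75:105].mean(1) # 15-21mm; angle grows downward(image) => cw
        b=b[::-1] # now ccw, index i-> (719-i)/2 .. angle = (i+1)/2... 
        a=np.radians((np.arange(720)+.5)/2)
        # local normalise: divide by running max over 60deg
        k=121;bb=np.r_[b[-k:],b,b[:k]]
        mx=np.array([bb[i+k-60:i+k+61].max() for i in range(720)]);mn=np.array([bb[i+k-60:i+k+61].min() for i in range(720)])
        v=(b-mn)/(mx-mn+1e-6);v=(v>.5).astype(float)
        ph=np.angle(np.sum((v-v.mean())*np.exp(-6j*a)))
        # slot centres: runs below .5
        lo=v<.5;st=[i for i in range(720) if lo[i] and not lo[i-1]]
        runs=[]
        for i in st:
            j=i
            while lo[j%720]:j+=1
            runs.append((round((i+j)/4,1),(j-i)/2))
        out.append((z,round(float(-np.degrees(ph)/6+30)%60,1),runs))
    return out
for n,f in[a.split(':') for a in sys.argv[1:]]:
    for o in meas(n,f):print(f,*o)
E
python3 meas.py top:top.pkl side:side.pkl top:top4.pkl side:side4.pkl
```

```text
top.pkl 0.082 53.0 [(52.0, 26.0), (112.0, 27.0), (172.8, 27.5), (234.8, 23.5), (293.8, 22.5), (353.0, 24.0)]
top.pkl 0.08 52.9 [(53.5, 25.0), (111.0, 26.0), (170.2, 27.5), (233.0, 25.0), (294.5, 24.0), (355.5, 24.0)]
top.pkl 0.078 52.8 [(55.0, 24.0), (109.8, 24.5), (167.8, 26.5), (231.5, 27.0), (295.2, 25.5), (358.0, 24.0)]
side.pkl 0.082 53.0 [(55.0, 24.0), (113.5, 24.0), (172.8, 24.5), (231.5, 25.0), (291.8, 24.5), (353.5, 26.0)]
side.pkl 0.08 53.0 [(53.8, 25.5), (115.0, 25.0), (175.0, 24.0), (232.5, 23.0), (290.2, 22.5), (351.2, 26.5)]
side.pkl 0.078 53.0 [(53.0, 27.0), (116.0, 27.0), (177.5, 24.0), (233.5, 23.0), (289.2, 21.5), (348.8, 25.5)]
top4.pkl 0.082 21.9 [(20.8, 25.5), (82.0, 31.0), (142.2, 23.5), (202.8, 27.5), (262.5, 23.0), (321.0, 23.0)]
top4.pkl 0.08 21.7 [(22.8, 24.5), (82.5, 30.0), (140.2, 23.5), (200.2, 27.5), (262.0, 24.0), (322.8, 23.5)]
top4.pkl 0.078 21.3 [(24.2, 23.5), (82.8, 29.5), (138.0, 23.0), (197.2, 27.5), (261.2, 25.5), (324.5, 25.0)]
side4.pkl 0.082 22.0 [(26.2, 17.5), (83.0, 25.0), (140.5, 23.0), (201.8, 26.5), (259.5, 26.0), (321.8, 22.5)]
side4.pkl 0.08 22.2 [(24.5, 18.0), (83.0, 26.0), (142.5, 24.0), (203.5, 25.0), (259.8, 24.5), (320.0, 20.0)]
side4.pkl 0.078 22.0 [(22.2, 18.5), (83.2, 27.5), (144.8, 24.5), (204.5, 23.0), (259.0, 24.0), (318.0, 20.0)]
```

Emit:
arm_command:
  plan: [0, 0, 5, 0, 0, 0, 0, 0, 0, 5, 0, 0, 0, 0, 0, 0, 4, 0, 0, 0, 0, 0, 0, 0, 0, 0, 0, 0, 0, 0, 0, 0, 0, 0, 0.4, 0, 0, 0, 0, 0, 0, 0.5, 0, 0, 0, 0, 0, 0, 1, 0, 0, 0, 0, 0, 0, 1]

```text
time: 8.4
tool_pos: [0.4493, 0.2729, 0.0495]
ee_rot: [3.141, -0.002, 0.885]
wrist_force: [0.5, 0.2, 0.1]
width: 0.0572
```

Emit:
arm_command:
  plan: [0, 0, 0, 0, 0, 0, 1, 0, 0, 0, 0, 0, 1, 1, 0, 0, 0, 0, 0, 0.5, 1, 0, 0, 0, 0, 0, 0, 1, 0, 0, 0, 0, 0, 0, 1]

```text
time: 9.02
tool_pos: [0.4492, 0.2724, 0.0488]
ee_rot: [3.141, -0.0, 0.858]
wrist_force: [1.7, -2.1, 3.3]
width: 0.046
```

Emit:
arm_command:
  plan: [0, 0, 0, 0, 0, 0, 0.6, 0, 0, 0, 0, 0, 0, 0.3, 0, 0, 0, 0, 0, 0, 0, 0, 0, 0, 0, 0, 0, 0, 0, 0, -4, 0, 0, 0, 0, 0, 0, -5, 0, 0, 0, 0, 0, 0, -5, 0, 0, 0, 0, 0, 0, 0, 0, 0, 0, 0]

```text
time: 10.02
tool_pos: [0.4511, 0.2739, 0.1939]
ee_rot: [3.138, -0.01, 0.859]
wrist_force: [0.5, 0.1, -0.3]
width: 0.0939
```

```bash
python3 look.py 5; python3 - <<'E'
from bench import cams
from h import *
import pickle
t=cams.snapshot('top');pickle.dump(t,open('top5.pkl','wb'))
r=cv2.resize(cv2.convertScaleAbs(rect(t,(.4482,.2721),.082)[:,:,::-1],alpha=1.3),(400,400))
a=cv2.imread('pics/c5.png');cv2.imwrite('pics/c5b.png',np.hstack([r,a[:,400:]]))
E
python3 meas.py top:top5.pkl side:side5.pkl
```

```text
10.025 [0.45110167 0.2739462  0.19393015] 49.19791697858409 [ 0.52048803  0.07606074 -0.32507262] [0.04543357 0.01840163 0.01990385] 0.0939332827374347 65.9075661094394
top5.pkl 0.082 20.3 [(19.0, 26.0), (81.2, 31.5), (139.5, 28.0), (201.5, 28.0), (261.2, 23.5), (319.5, 21.0)]
top5.pkl 0.08 20.0 [(21.0, 25.0), (81.5, 30.0), (137.8, 26.5), (198.5, 28.0), (260.8, 24.5), (320.8, 21.5)]
top5.pkl 0.078 19.7 [(22.5, 23.0), (81.5, 30.0), (135.8, 25.5), (196.0, 28.0), (260.2, 25.5), (322.2, 22.5)]
side5.pkl 0.082 20.8 [(25.8, 17.5), (82.0, 25.0), (139.0, 23.0), (199.5, 25.0), (258.2, 24.5), (321.0, 21.0)]
side5.pkl 0.08 20.7 [(23.5, 18.0), (82.0, 26.0), (141.0, 24.0), (200.8, 23.5), (258.2, 23.5), (319.0, 20.0)]
side5.pkl 0.078 19.8 [(21.5, 19.0), (82.0, 28.0), (143.0, 25.0), (202.2, 21.5), (229.0, 4.0), (252.8, 34.5), (316.5, 20.0)]
```

View pics/c5b.png

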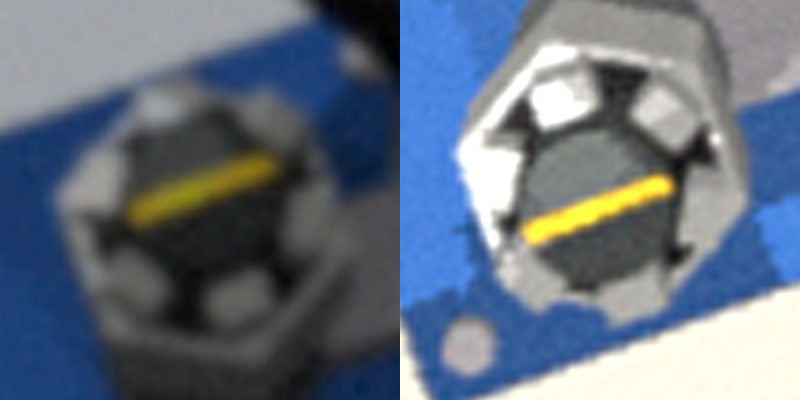

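Emit:
arm_command:
  plan: [0, 0, -5, 0, 0, 0, 0, -2, 5, -1, 0, 0, 0, 0, -2, 5, -1, 0, 0, 0, 0, -2, 5, 0, 0, 0, 0, 0, -2, 5, 0, 0, 0, 0, 0, -2, 5, 0, 0, 0, 0, 0, 0, 0, 0, 0, 0, 0, 0, 0, 0, 0, 0, 0, 0, 0]

```text
time: 11.12
tool_pos: [0.5718, 0.0339, 0.2563]
ee_rot: [-3.138, 0.002, 0.858]
wrist_force: [0.3, 0.6, -0.5]
width: 0.0939
```

```bash
python3 look.py 6; python3 - <<'E'
from bench import cams
from h import *
import pickle
t=cams.snapshot('top');pickle.dump(t,open('top6.pkl','wb'))
r=cv2.resize(cv2.convertScaleAbs(rect(t,(.4482,.2721),.082)[:,:,::-1],alpha=1.3),(400,400))
a=cv2.imread('pics/c6.png');cv2.imwrite('pics/c6b.png',np.hstack([r,a[:,400:]]))
E
python3 meas.py top:top6.pkl side:side6.pkl
```

```text
11.125 [0.5718027  0.03392252 0.25630359] 49.17749300364355 [ 0.30406819  0.57176007 -0.52658144] [-0.03844303  0.01981547  0.06637599] 0.09386961147922943 38.530925547206785
top6.pkl 0.082 34.4 [(14.5, 9.0), (30.2, 0.5), (47.8, 0.5), (54.2, 2.5), (60.5, 4.0), (72.8, 0.5), (86.8, 7.5), (98.0, 13.0), (106.8, 2.5), (116.8, 4.5), (130.8, 9.5), (147.2, 14.5), (170.5, 6.0), (185.0, 9.0), (207.8, 5.5), (213.0, 3.0), (226.5, 8.0), (234.8, 7.5), (259.5, 3.0), (274.8, 17.5), (290.2, 5.5), (306.0, 9.0), (315.5, 5.0), (324.8, 5.5), (342.5, 8.0), (347.2, 0.5)]
top6.pkl 0.08 40.5 [(17.0, 8.0), (41.8, 3.5), (60.0, 10.0), (95.5, 24.0), (114.5, 3.0), (128.8, 9.5), (145.5, 13.0), (167.8, 6.5), (182.5, 10.0), (205.0, 3.0), (207.8, 0.5), (210.5, 4.0), (224.5, 8.0), (229.8, 0.5), (233.8, 6.5), (259.2, 5.5), (277.0, 11.0), (291.0, 6.0), (307.2, 8.5), (317.5, 5.0), (326.0, 3.0), (345.2, 9.5)]
top6.pkl 0.078 55.9 [(19.2, 7.5), (43.5, 4.0), (61.2, 9.5), (90.0, 12.0), (102.8, 10.5), (113.5, 2.0), (127.0, 9.0), (143.0, 10.0), (164.2, 7.5), (179.8, 10.5), (204.8, 0.5), (208.2, 3.5), (240.8, 42.5), (279.2, 7.5), (293.8, 11.5), (308.8, 9.5), (319.5, 5.0), (348.0, 11.0)]
side6.pkl 0.082 19.2 [(20.2, 25.5), (80.8, 23.5), (139.0, 23.0), (198.5, 23.0), (258.5, 25.0), (318.2, 25.5)]
side6.pkl 0.08 19.1 [(18.2, 26.5), (80.8, 24.5), (141.0, 24.0), (200.0, 22.0), (258.5, 24.0), (316.2, 24.5)]
side6.pkl 0.078 19.0 [(16.0, 27.0), (80.8, 26.5), (143.0, 25.0), (201.5, 21.0), (258.8, 23.5), (314.0, 24.0)]
```

View pics/c6b.png

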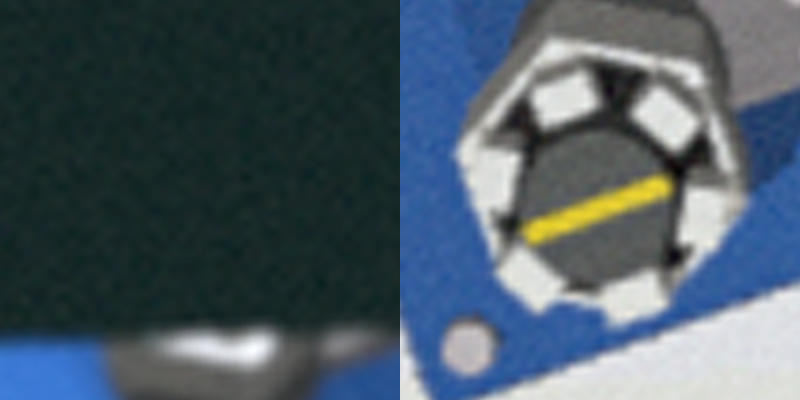

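Emit:
arm_command:
  plan: [-4, 4, 0, 0, 0, 0, 0, -4, 4, 0, 0, 0, 0, 0, -4, 4, 0, 0, 0, 0, 0, -3, 3, 0, 0, 0, 0, 0, -3, 3, 0, 0, 0, 0, 0, 0, 0, 0, 0, 0, 0, 0]

```text
time: 11.98
tool_pos: [0.591, -0.2215, 0.2577]
ee_rot: [-3.141, 0.001, 0.857]
wrist_force: [0.3, 0.5, 0.1]
width: 0.0938
```

```bash
python3 look.py 7; python3 - <<'E'
from bench import cams
from h import *
import pickle
t=cams.snapshot('top');pickle.dump(t,open('top7.pkl','wb'))
r=cv2.resize(cv2.convertScaleAbs(rect(t,(.4482,.2721),.082)[:,:,::-1],alpha=1.3),(400,400))
a=cv2.imread('pics/c7.png');cv2.imwrite('pics/c7b.png',np.hstack([r,a[:,400:]]))
cv2.imwrite('pics/top7.png',t['pixels'][:,:,::-1])
for n,c in(('top',(.4482,.2721)),('side',(.4498,.2729))):
  for k in('','7'):
    s=pickle.load(open(n+k+'.pkl','rb'))
    h=cv2.cvtColor(rect(s,c,.086),cv2.COLOR_RGB2HSV);m=cv2.inRange(h,(20,110,60),(38,255,255));M=cv2.moments(m,True)
    print(n,k,np.degrees(.5*np.arctan2(-2*M['mu11'],M['mu20']-M['mu02'])))
E
python3 meas.py top:top7.pkl side:side7.pkl
```

```text
11.975 [ 0.59100125 -0.22145254  0.25767594] 49.076251932455826 [0.28488119 0.47847331 0.0668267 ] [ 0.01342802 -0.02702256 -0.00807621] 0.09384929339804653 15.243473977391739
top  19.936500235860525
top 7 19.779482734775122
side  19.871811395649683
side 7 19.72172229526842
top7.pkl 0.082 19.3 [(18.2, 25.5), (77.8, 25.5), (138.8, 28.5), (200.2, 25.5), (261.0, 22.0), (320.2, 22.5)]
top7.pkl 0.08 19.4 [(20.8, 24.5), (78.5, 24.0), (137.0, 27.0), (197.8, 26.5), (260.8, 23.5), (322.0, 23.0)]
top7.pkl 0.078 19.3 [(22.8, 23.5), (79.2, 23.5), (135.2, 25.5), (195.2, 26.5), (260.0, 25.0), (323.5, 24.0)]
side7.pkl 0.082 19.1 [(20.5, 25.0), (80.8, 23.5), (139.0, 24.0), (198.2, 23.5), (258.2, 25.5), (318.0, 26.0)]
side7.pkl 0.08 19.1 [(18.5, 26.0), (80.8, 25.5), (140.8, 24.5), (200.0, 22.0), (258.5, 24.0), (316.2, 24.5)]
side7.pkl 0.078 19.0 [(16.0, 27.0), (80.5, 27.0), (143.0, 25.0), (201.5, 21.0), (258.8, 23.5), (314.0, 24.0)]
```

View pics/c7b.png

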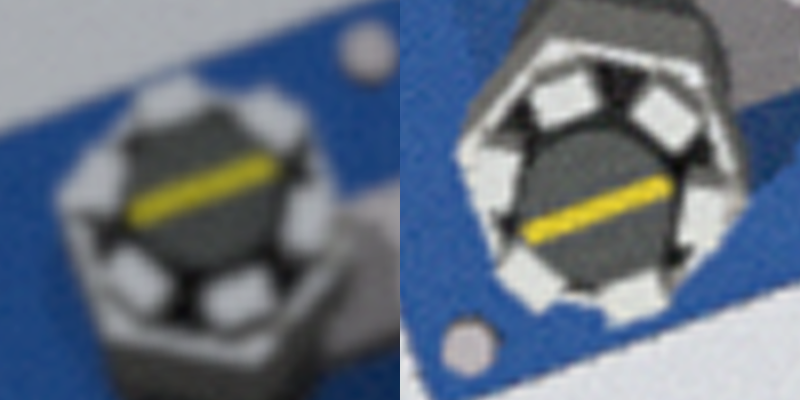

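View pics/top7.png

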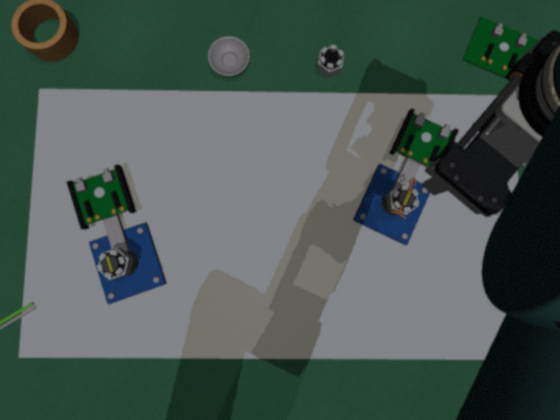

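```bash
python3 -c "
from bench import close_job;print(close_job())"
```

```text
the job is handed in; nothing more can be done
None
```

I tightened the unpinned nut about 34° clockwise, and its next slot now lines up with the cotter hole to within about 0.6°. I did it in two grips, letting go and lifting away to measure in between. I then moved clear and handed the job in at about 12 s.

- **Alignment:** in the last unshadowed pictures the slots lie at 19.3° (top camera) and 19.1° (side camera). The yellow line on the stud is at about 19.8°. So the slot may be 0.5–0.7° past the hole, which is about as fine as I can measure, and I did not turn it back.
- **A check that disagreed:** after the first grip the gripper's shadow made the nut look about 1.2° less turned than the jaw angle said, so I turned it 1.5° more. The clear pictures then agreed with the jaw angle, so without the shadow I would have turned it only about 0.7–0.8° more.
- **Safety:** the highest wrist force in the readings I took was about 6 N. The only time the arm came near the pinned holder was passing over it about 0.25 m up. The gripper was open and touching nothing when I handed in.

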